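# Hold the check cassette in the reader's beam

## Robot

A 6-joint arm with a two-finger parallel gripper is mounted at the origin on the work surface. World frame = base frame: x ahead of the robot, y to its left, z up, the work surface at z = 0. Lengths are in mm, angles in rad, forces in N, time in s.
With the tool pointing down it reaches from about 250 to 725 mm from the base axis. Payload 9.7 kg.
Tool frame: the origin (TCP) lies at the very end of the fingers, on their centre line; the grasp point (between the pads) lies 19 mm behind it (arm.grip_depth is the z of the grasp point in the tool frame, in mm); z points along the fingers, y is the direction in which the jaws open and shut (so a half turn about z gives the same grasp; the last joint's range is limited). The gripper opens to 85 mm and grips with 20 to 120 N. Pads are 22 mm wide; open, the fingers measure 114 mm over their backs; the gripper's body (76 mm by 85 mm) begins 54 mm behind the grasp point. The pads swing forward as they close: fully open they stand 13 mm farther back than shut.
Start: joints at [1.325, 0.087, 0.176, 1.66, 0, 1.571], TCP at [133.83, 533.466, 231.284] pointing down, gripper open.
Joint ranges: [-3.13, 3.13], [-0.85, 1.81], [-1.15, 1.24], [-2.2, 2.28], [-1.44, 1.52], [-3.14, 3.14]. Speed limits (rad/s): [2.22, 2.22, 2.57, 3.14, 3.14, 3.14].

## Interface

Orientations are given as [roll, pitch, yaw] about the fixed x, y, z axes, in that order (R = Rz(yaw) Ry(pitch) Rx(roll)).
In Python, from bench import arm gives the robot as it stands. The module is installed in compiled form; this text tells all that it offers.
- The arm moves only by the tool send_rows, never from a script. Its argument "plan" is a list of rows, each a list of 5 numbers: the shift along the tool's x, y, z in mm, then the turn about the tool's z in degrees, then the opening in per cent of the stroke, from 0 (shut) to 100 (fully open). In form: [[tx, ty, tz, spin, hand], ...]. A call has exactly 10 rows; each row shifts and turns the commanded pose from where the row before left it, along the tool's axes as they then stand; what a row does not reach is not made up. A row lasts 1/12 s, in which the tool goes at most 41.7 mm and 7.16 degrees, less where a joint would pass 70% of its speed; a pose out of reach is approached as far as the arm can. A call with a gripper value outside its range is refused whole. The fingers move at their own pace and stop on an object; "newtons" is the grip in N (left out, the last holds). Time passes only in rows, so rows that do not move let the fingers close, or fill a call up. It gives the time, the measured TCP pose, the force and the opening at its end, in the units of the state.
- arm.get_obs(): the state, without advancing time (a new reading comes with each control period).
- arm.read_camera(name): name is "scene" or "side" or "wrist"; returns a dict with "frame" (480x640x3 uint8, blue, green, red), "range_z" (480x640 float32, mm along the optical axis (not along the pixel's ray), 0 where there is no reading), "fx", "fy", "cx", "cy" (pixels), "dist" ([k1, k2, p1, p2, k3] as OpenCV has them; the pictures are not rectified), "pose" (4x4, takes a point from camera to world coordinates); the wrist camera has in their place "mount" (4x4, takes a point from camera to tool coordinates, whose origin is the TCP and whose axes are the flange's). Camera axes: x right, y down, z forward; pixel columns grow to the right and rows downward; lengths in mm; the calibration is good to about 2 mm. A picture is of the moment at which its call begins: read the wrist's pose just before it.
- arm.close_job(): hands the job in, once; it reports no verdict.
The state is a dict: "t": time; "joints": joint angles; "qvel": joint speeds; "effort": joint torques, N m; "ee_pos": TCP position; "ee_rot": TCP orientation; "ft_force": force on the tool from outside, world axes, zero at the start; "torque": the same for the moment, N m; "finger_gap": opening from 0.0 (shut) to 1.0 (fully open).
Only numpy, scipy, OpenCV 4.12 (cv2) and the standard library are available. Lean on these libraries where they do the work, as an engineer would, in place of code of your own. Each camera call takes 0.05 s, during which the arm holds its last target. There are 200 camera calls.

## Task

First set the brightness lever on the lamp unit straight up (half brightness). Then take the cassette with the six windows out of the rack and lower it upright, without forcing it, through the slot in the top of the reader until half of its height is inside. Finish while still holding it there, still and hanging free of the reader's floor, with the lever still straight up and the plain blank and the other loose things left where they are.

Things in the scene. Friction and masses are not known exactly. Their poses are not given: they have to be found in the camera images.
- cassette_mid (a point): centre of the check cassette: a rigid white plastic plate with six open windows, 19 by 22 mm (two columns, three rows), and a plain top rail 34 mm high to grip it by. 12 mm thick along its x, 60 mm wide along its y, 120 mm tall along its z, about 0.11 kg. It stands upright in one of the rack's two pockets, its foot 10 mm above the bench, so its centre is 70 mm and its top edge 130 mm above the bench.
- blank_mid (a point): centre of the plain blank: a solid white plate without windows, 12 mm thick (x), 60 mm wide (y), 90 mm tall (z), standing in the rack's other pocket (its top 100 mm above the bench), 80 mm from the cassette along their x. Leave it alone.
- rack: fixed grey block 130 mm (x) by 85 mm (y) by 40 mm high, origin under its centre, with two pockets 15 by 63 mm and 30 mm deep at x = -40 mm and +40 mm; either may hold the cassette. Its axes are parallel to those of the two plates.
- reader: fixed white box, 150 mm (x) by 140 mm (y) by 120 mm high, origin under its centre, a dark display on its -x face. The slot in its top is its only opening; inside it is hollow, with its floor 12 mm above the bench.
- slot (a point): centre of the slot's mouth, level with the reader's top, 120 mm above the bench. The slot lies in an aluminium frame; it is 14 mm along its x and 62 mm along its y (2 mm more than the cassette each way) and runs down through a 12 mm thick top, whose upper 3 mm are bevelled outwards at 45 degrees. Its z points up. The cassette fits either way round.
- lever_hinge (a point): point on the hinge axis of the brightness lever, 60 mm above the bench in the middle of the fixed lamp unit (white box 130 mm x, 100 mm y, 50 mm high, with cheeks up to 68 mm and, 31 mm to +y, a scale plate up to 85 mm). The hinge axis is this point's y; the lever swings along its x.
- lever_grip (a point): centre of the lever's black crossbar, 100 mm from the hinge on a 10 mm square steel arm: a cylinder 20 mm in diameter and 28 mm long along the hinge axis, which can be pinched by its ends. Upright, its top is 170 mm above the bench. This point turns with the lever.
- lever (a joint): angle of the lever in rad: 0 = straight up, negative = leaning towards the lamp unit's -x side (the robot's side), positive = towards its +x side; stops at -1.0 and +0.9. It starts leaning to -x, stays where it is left and takes about 2 N at the crossbar to move.
- dish: closed clear dish, 90 mm in diameter, 16 mm high, origin under its centre. Leave alone.
- bottle: amber bottle, 60 mm in diameter, 130 mm high, origin under its centre. Leave alone.
- wellplate: clear six-well plate lying flat, 128 by 86 by 20 mm, origin under its centre. Leave alone.
- marker: marker pen lying along its x, 125 mm long, 13 mm thick, origin under its middle. Leave alone.
- jar: clear jar, 56 mm in diameter, 60 mm high, origin under its centre. Leave alone.
- forceps: steel forceps lying along x, 130 mm long, 8 mm high, origin under their middle. Leave alone.

How it is judged:
By the outcome, as a careful person would: the job done as asked, in the order asked, and still so for the second after the job is handed in, while the arm keeps its last pose, push and grip.
It also fails if it takes over 64 s, if anything falls off the work surface, if the arm or the gripper's body presses on something with over 40 N, if the wrist force passes 120 N, or if a joint passes its speed limit or range.

## Working session

There is one attempt and no reset: what is moved stays moved. The work goes in short steps, Python scripts to look and compute and a tool call to move; the robot and the scene stay as the last step left them, time stands still between calls to the robot, and variables do not carry over. Pictures are saved under pics/ and viewed, about 8 in all and at most 12, crops included, and the job is handed in when it is done.

Besides the shell and the picture viewer there is one more tool, called by a JSON object that holds its "fn" and its "kwargs", one argument or row to a line. send_rows: Moves the arm, as the interface text tells. Its arguments: {"type":"object","properties":{"plan":{"type":"array"},"newtons":{"type":"number"}},"required":["plan"]}

```bash
mkdir -p pics; cat > h.py <<'E'
import numpy as np, cv2
from scipy.spatial.transform import Rotation as R
from bench import arm
def snap(n):
    o=arm.get_obs(); c=arm.read_camera(n)
    if 'pose' in c: P=np.array(c['pose'])
    else:
        T=np.eye(4); T[:3,:3]=R.from_euler('xyz',o['ee_rot']).as_matrix(); T[:3,3]=o['ee_pos']; P=T@np.array(c['mount'])
    c['P']=P; c['K']=np.array([[c['fx'],0,c['cx']],[0,c['fy'],c['cy']],[0,0,1.]]); c['D']=np.array(c['dist'],float)
    np.save('last_%s.npy'%n,c,allow_pickle=True); return c
def load(n): return np.load('last_%s.npy'%n,allow_pickle=True).item()
def rays(c,uv):
    p=cv2.undistortPoints(np.array(uv,float).reshape(-1,1,2),c['K'],c['D']).reshape(-1,2)
    return np.c_[p,np.ones(len(p))]@c['P'][:3,:3].T
def onplane(c,uv,z):
    d=rays(c,uv); o=c['P'][:3,3]; return o+d*((z-o[2])/d[:,2])[:,None]
def cloud(c):
    v,u=np.mgrid[:480,:640]; d=rays(c,np.c_[u.ravel(),v.ravel()]); z=c['range_z'].ravel()
    p=c['P'][:3,3]+d*z[:,None]; p[z<=0]=np.nan; return p.reshape(480,640,3)
def proj(c,p):
    T=np.linalg.inv(c['P']); return cv2.projectPoints(np.array(p,float).reshape(-1,1,3),cv2.Rodrigues(T[:3,:3])[0],T[:3,3],c['K'],c['D'])[0].reshape(-1,2)
E
python3 - <<'E'
from h import *
for n in('scene','side','wrist'):
    c=snap(n); cv2.imwrite('pics/%s0.png'%n,c['frame']); print(n,c['P'].round(2).tolist(),c['fx'])
print(arm.get_obs(),arm.grip_depth)
E
```

```text
scene [[0.58, 0.5, -0.64, 1157.59], [0.81, -0.35, 0.46, -372.37], [0.01, -0.79, -0.61, 690.73], [0.0, 0.0, 0.0, 1.0]] 493.4196370032339
side [[0.77, -0.35, 0.54, -216.96], [-0.64, -0.39, 0.66, -887.54], [-0.02, -0.85, -0.52, 885.3], [0.0, 0.0, 0.0, 1.0]] 601.4327441310357
wrist [[0.24, 0.93, 0.26, 67.05], [0.97, -0.24, -0.07, 549.52], [-0.0, 0.27, -0.96, 373.17], [0.0, 0.0, 0.0, 1.0]] 417.3976354210783
{'t': 0.15, 'joints': array([1.32502577e+00, 8.73810938e-02, 1.75329317e-01, 1.65981803e+00,
       1.34151978e-05, 1.57080296e+00]), 'qvel': array([ 0.00076375, -0.00144133,  0.00240207, -0.00041458, -0.00143812,
        0.0007696 ]), 'effort': array([ 1.27932781e-03, -5.20760107e+01,  4.65043652e+01,  1.38734223e-02,
        2.69515516e-05,  6.75621521e-06]), 'ee_pos': array([133.77086822, 533.3040339 , 230.72665556]), 'ee_rot': array([-3.14051917e+00, -1.34080698e-05,  2.89581545e+00]), 'ft_force': array([-0.72906487,  0.21051304,  0.90371066]), 'torque': array([ 0.04941102, -0.02927658, -0.03093597]), 'finger_gap': 0.9993899463812369} -18.700000000000003
```

View pics/scene0.png

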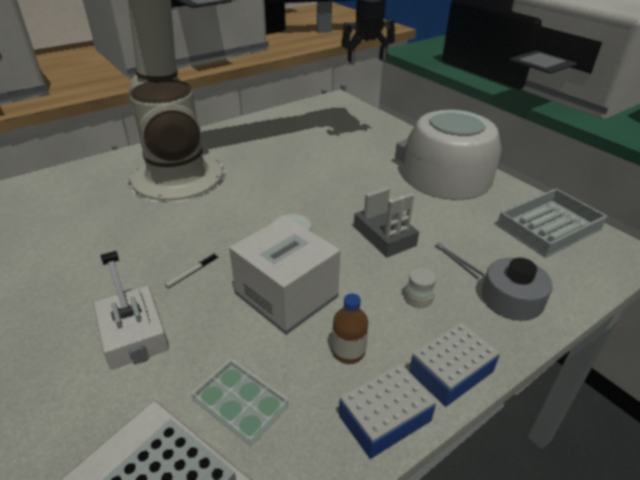

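View pics/side0.png

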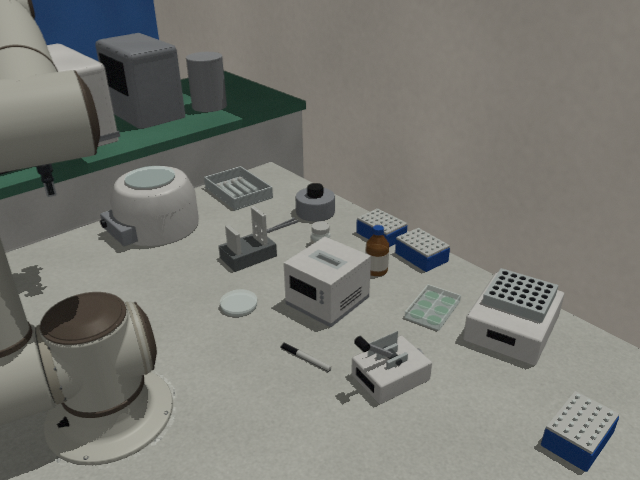

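The scene picture shows the lever crossbar at about (110,257), the slot at (287,248) and the rack at (387,228), with the windowed plate to its right at (400,213). The side picture shows the crossbar at (363,344), the slot at (328,258) and the cassette at (260,222), on the far side from the robot.

```bash
python3 - <<'E'
from h import *
S,D=load('scene'),load('side')
def box(uv,z0,z1,name):
    for n,c,(a,b,e,f) in(('scene',S,uv[0]),('side',D,uv[1])):
        p=cloud(c)[b:f,a:e].reshape(-1,3); p=p[(p[:,2]>z0)&(p[:,2]<z1)]
        if len(p)<5: print(name,n,len(p)); continue
        r=cv2.minAreaRect(p[:,:2].astype(np.float32)); print(name,n,len(p),'c',np.round(r[0],1),'size',np.round(r[1],1),'ang',round(r[2],1),'z',np.median(p[:,2]).round(1))
box([(225,215,345,330),(280,235,375,325)],114,126,'readertop')
box([(90,280,170,365),(345,325,435,400)],45,56,'lamptop')
box([(350,185,425,255),(215,205,280,270)],34,46,'racktop')
box([(385,185,415,240),(248,200,272,240)],110,140,'cass')
box([(360,185,392,230),(222,220,250,250)],85,105,'blank')
def ctr(c,a,b,e,f,t):
    g=c['frame'][b:f,a:e].max(2)<t; v,u=np.nonzero(g); return [u.mean()+a,v.mean()+b],g.sum()
a,na=ctr(S,98,245,122,268,50); b,nb=ctr(D,350,332,372,354,50)
da,db=rays(S,[a])[0],rays(D,[b])[0]
A=np.c_[da,-db]; s=np.linalg.lstsq(A,D['P'][:3,3]-S['P'][:3,3],rcond=None)[0]
p,q=S['P'][:3,3]+s[0]*da,D['P'][:3,3]+s[1]*db
print('bar',a,na,b,nb,p.round(1),q.round(1))
E
```

```text
readertop scene 4021 c [603.9  -2.1] size [253.2 143.5] ang 9.4 z 118.2
readertop side 2248 c [552.8  -7.6] size [156.  146.2] ang 9.6 z 119.7
lamptop scene 2615 c [ 480.6 -291. ] size [ 99.1 131.9] ang 81.2 z 48.5
lamptop side 1740 c [ 476.7 -289.7] size [102.8 134. ] ang 80.7 z 49.5
racktop scene 935 c [521.5 276.4] size [ 87.7 135.1] ang 84.8 z 38.0
racktop side 702 c [519.8 279. ] size [ 96.4 135.8] ang 83.4 z 39.9
cass scene 263 c [561.7 272. ] size [62.6 15.5] ang 85.9 z 123.4
cass side 142 c [557.4 274.8] size [64.7 16.4] ang 84.7 z 124.9
blank scene 222 c [509.9 258.2] size [ 53.  107.8] ang 51.5 z 95.2
blank side 117 c [479.1 283.6] size [68.9 15.2] ang 87.7 z 97.3
bar [np.float64(109.25396825396825), np.float64(257.1904761904762)] 126 [np.float64(361.9788732394366), np.float64(343.943661971831)] 142 [ 403.8 -278.9  124.6] [ 403.4 -277.5  125.3]
```

```bash
python3 - <<'E'
from h import *
S,D=load('scene'),load('side')
cr=lambda f,a,b,e,g,k:cv2.resize(f[b:g,a:e],None,fx=k,fy=k,interpolation=cv2.INTER_CUBIC)
i1=cr(S['frame'],80,240,180,370,4)[:, :400];i2=cr(D['frame'],340,320,440,410,4)
H=np.zeros((520,800,3),np.uint8);H[:520,:400]=i1;H[:360,400:]=i2;cv2.imwrite('pics/lev.png',H)
E
```

```text
(no output)
```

View pics/lev.png

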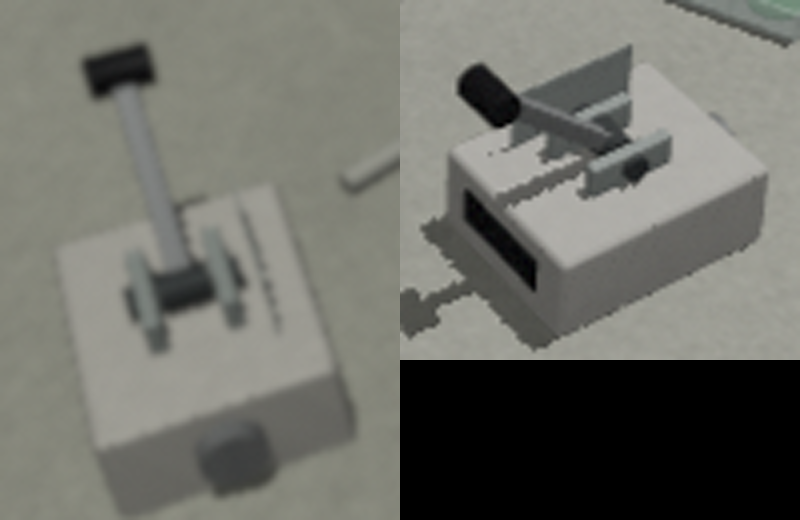

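The side picture confirms that the lever leans to the robot side. The bar measures (404,-279,125) and the hinge about (478,-290,60), which gives a 100 mm radius as specified. The angle is about -0.86 rad and the lamp yaw about -9°. Moving to hover over it.

{"fn": "send_rows", "kwargs": {
  "plan": [
    [0,0,0,-5.1,60],
    [-20,-26,0,0,60],
    [-20,-26,0,0,60],
    [-20,-26,0,0,60],
    [-20,-26,0,0,60],
    [-20,-26,0,0,60],
    [-20,-26,0,0,60],
    [-20,-26,0,0,60],
    [-20,-26,0,0,60],
    [-20,-26,0,0,60]
  ]
}}

```text
t: 0.98
ee_pos: [275.3, 272.7, 231.2]
ee_rot: [-3.142, 0.0, 2.985]
ft_force: [1.7, 0.5, 0.5]
finger_gap: 0.597
```

{"fn": "send_rows", "kwargs": {
  "plan": [
    [-20,-26,0,0,60],
    [-20,-26,0,0,60],
    [-20,-26,0,0,60],
    [-20,-26,0,0,60],
    [-20,-26,0,0,60],
    [-20,-26,0,0,60],
    [-8,-31,0,0,60],
    [-8,-31,0,0,60],
    [-8,-31,0,0,60],
    [-8,-31,0,0,60]
  ]
}}

```text
t: 1.82
ee_pos: [381.2, -27.7, 231.2]
ee_rot: [-3.142, 0.0, 2.985]
ft_force: [0.2, 0.1, 0.2]
finger_gap: 0.601
```

{"fn": "send_rows", "kwargs": {
  "plan": [
    [-8,-31,0,0,60],
    [-8,-31,0,0,60],
    [-8,-31,0,0,60],
    [-8,-31,0,0,60],
    [-8,-31,0,0,60],
    [-8,-31,0,0,60],
    [-8,-31,0,0,60],
    [-4,-20,0,0,60],
    [0,0,0,0,60],
    [0,0,0,0,60]
  ]
}}

```text
t: 2.65
ee_pos: [403.4, -270.2, 230.6]
ee_rot: [3.141, -0.001, 2.983]
ft_force: [-0.3, 0.2, -0.5]
finger_gap: 0.598
```

```bash
python3 - <<'E'
from h import *
c=snap('wrist'); cv2.imwrite('pics/w1.png',c['frame'])
o=arm.get_obs();print(o['t'],o['ee_pos'],np.degrees(o['ee_rot']),o['joints'])
p=cloud(c).reshape(-1,3); p=p[(abs(p[:,2]-50)<3)]; r=cv2.minAreaRect(p[:,:2].astype(np.float32));print(len(p),r)
print(proj(c,[[404,-279,125],[478,-290,60]]))
E
```

```text
2.7 [ 403.49214561 -269.39435218  230.93984086] [ 1.79962708e+02 -5.08723235e-02  1.70964684e+02] [-5.88817297e-01 -6.68751511e-02  2.01958811e-02  1.65894600e+00
  2.20274059e-04 -4.31121109e-01]
12667 ((489.01531982421875, -308.28497314453125), (614.0609130859375, 162.56365966796875), 88.21690368652344)
[[303.94791029 236.72263723]
 [308.20660727 302.98276933]]
```

View pics/w1.png

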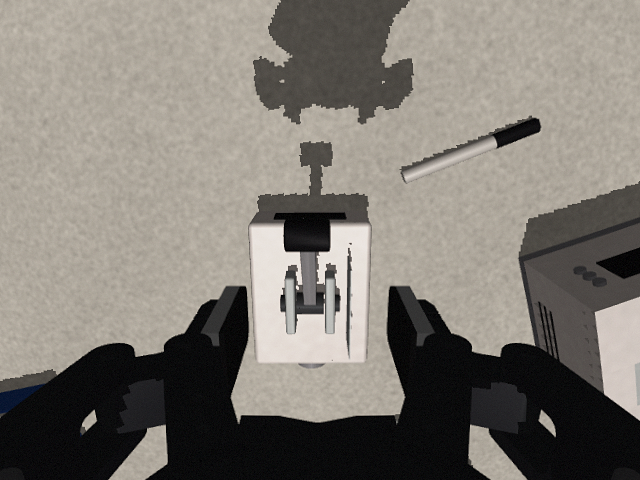

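In the wrist view the bar is at (307,236) and the hinge axle at (310,302), within 3 px of the prediction. Refining from this view.

```bash
python3 - <<'E'
from h import *
c=load('wrist'); f=c['frame']
g=(f[215:255,280:335].max(2)<60); u=np.nonzero(g[15:32])[1]; v=np.nonzero(g)[0]
print('bar cols',u.min()+280,u.max()+280)
print('bar',onplane(c,[[307,236]],125))
print('axle',onplane(c,[[310,302]],60),onplane(c,[[281,303],[339,303]],60))
m=cv2.inRange(f,(170,170,170),(255,255,255)); m=m[200:380,230:385]
p=cloud(c)[200:380,230:385]; q=p[(abs(p[...,2]-50)<4)]; r=cv2.minAreaRect(q[:,:2].astype(np.float32)); print('box',r)
b=cloud(c)[215:255,280:335][g]; print('bar cloud',len(b),np.nanmedian(b,0),np.nanmin(b,0),np.nanmax(b,0))
E
```

```text
bar cols 284 329
bar [[ 403.84262512 -277.06033286  125.        ]]
axle [[ 477.36754497 -288.40806715   60.        ]] [[ 474.50117817 -311.99006467   60.        ]
 [ 482.04428664 -265.1375106    60.        ]]
box ((477.895263671875, -288.51556396484375), (100.52790832519531, 129.82382202148438), 80.90607452392578)
bar cloud 1713 [ 402.38578772 -277.07250277  133.10307808] [ 391.62351517 -303.28431422   26.37163954] [ 416.92593985 -258.10120128  137.22975785]
```

{"fn": "send_rows", "kwargs": {
  "plan": [
    [-1.5,-7.5,0,0,60],
    [0,0,20,0,60],
    [0,0,20,0,60],
    [0,0,20,0,60],
    [0,0,20,0,60],
    [0,0,20,0,60],
    [0,0,15,0,60],
    [0,0,10,0,60],
    [0,0,0,0,60],
    [0,0,0,0,60]
  ]
}}

```text
t: 3.53
ee_pos: [404.1, -276.8, 106.6]
ee_rot: [-3.142, -0.0, 2.986]
ft_force: [-0.7, -0.3, 0.2]
finger_gap: 0.597
```

{"fn": "send_rows", "kwargs": {
  "newtons": 25,
  "plan": [
    [0,0,0,0,30],
    [0,0,0,0,25],
    [0,0,0,0,20],
    [0,0,0,0,20],
    [0,0,0,0,20],
    [0,0,0,0,20],
    [0,0,0,0,20],
    [0,0,0,0,20],
    [0,0,0,0,20],
    [0,0,0,0,20]
  ]
}}

```text
t: 4.37
ee_pos: [404.3, -277.0, 107.3]
ee_rot: [3.141, 0.001, 2.985]
ft_force: [-1.6, 5.3, 6.1]
finger_gap: 0.323
```

```bash
python3 - <<'E'
from h import *
th0=np.arctan2(-75,65)
for th in np.linspace(th0,0,11): print(round(th,3),round(100*np.sin(th)-100*np.sin(th0),1),round(100*np.cos(th)-100*np.cos(th0),1))
E
```

```text
-0.857 0.0 0.0
-0.771 5.9 6.2
-0.685 12.3 11.9
-0.6 19.1 17.1
-0.514 26.4 21.6
-0.428 34.0 25.5
-0.343 42.0 28.7
-0.257 50.1 31.2
-0.171 58.5 33.0
-0.086 67.0 34.1
0.0 75.6 34.5
```

{"fn": "send_rows", "kwargs": {
  "plan": [
    [-2.9,0,-3.1,0,20],
    [-3,0,-3.1,0,20],
    [-3.1,0,-2.9,0,20],
    [-3.3,0,-2.8,0,20],
    [-3.3,0,-2.7,0,20],
    [-3.4,0,-2.5,0,20],
    [-3.6,0,-2.3,0,20],
    [-3.6,0,-2.2,0,20],
    [-3.7,0,-2,0,20],
    [-3.8,0,-1.9,0,20]
  ]
}}

```text
t: 5.2
ee_pos: [436.5, -281.9, 131.3]
ee_rot: [3.141, -0.003, 2.985]
ft_force: [-3.7, 3.9, -3.0]
finger_gap: 0.319
```

{"fn": "send_rows", "kwargs": {
  "plan": [
    [-3.9,0,-1.7,0,20],
    [-4,0,-1.5,0,20],
    [-4,0,-1.3,0,20],
    [-4,0,-1.2,0,20],
    [-4.1,0,-1,0,20],
    [-4.2,0,-0.8,0,20],
    [-4.2,0,-0.6,0,20],
    [-4.2,0,-0.5,0,20],
    [-4.2,0,-0.3,0,20],
    [-4.1,0,-0.1,0,20]
  ]
}}

```text
t: 6.03
ee_pos: [477.3, -288.3, 141.0]
ee_rot: [3.141, -0.002, 2.985]
ft_force: [-4.5, 5.6, 3.7]
finger_gap: 0.32
```

{"fn": "send_rows", "kwargs": {
  "plan": [
    [0,0,0,0,20],
    [0,0,0,0,20],
    [0,0,0,0,20],
    [0,0,0,0,20],
    [0,0,0,0,20],
    [0,0,0,0,60],
    [0,0,0,0,60],
    [0,0,0,0,60],
    [0,0,0,0,60],
    [0,0,0,0,60]
  ]
}}

```text
t: 6.87
ee_pos: [477.7, -289.0, 140.8]
ee_rot: [-3.141, 0.0, 2.985]
ft_force: [0.1, 0.4, 0.7]
finger_gap: 0.603
```

{"fn": "send_rows", "kwargs": {
  "plan": [
    [0,0,-10,0,60],
    [0,0,-20,0,60],
    [0,0,-20,0,60],
    [0,0,-20,0,60],
    [10,0,-10,0,60],
    [20,0,0,0,60],
    [20,0,0,0,60],
    [10,0,0,0,60],
    [0,0,0,0,60],
    [0,0,0,0,60]
  ]
}}

```text
t: 7.7
ee_pos: [418.3, -279.6, 221.1]
ee_rot: [-3.141, 0.001, 2.984]
ft_force: [-0.2, 0.2, -0.4]
finger_gap: 0.596
```

```bash
python3 - <<'E'
from h import *
c=snap('wrist'); f=c['frame']; s=snap('side'); S=snap('scene'); print(arm.get_obs()['ee_pos'])
print(proj(c,[[477.8,-288.5,160],[477.8,-288.5,60]]),proj(s,[[477.8,-288.5,160],[477.8,-288.5,60]]))
H=np.zeros((600,800,3),np.uint8);H[:480,:640]=f;
k=cv2.resize(s['frame'][300:410,340:440],(250,275),interpolation=2);H[325:,550:]=k;cv2.imwrite('pics/w2.png',H)
E
```

```text
[ 418.96972906 -279.52976579  220.54212577]
[[319.15559994 358.7193021 ]
 [318.59825697 288.21639718]] [[394.49371352 315.87540675]
 [391.73488147 355.24117647]]
```

View pics/w2.png

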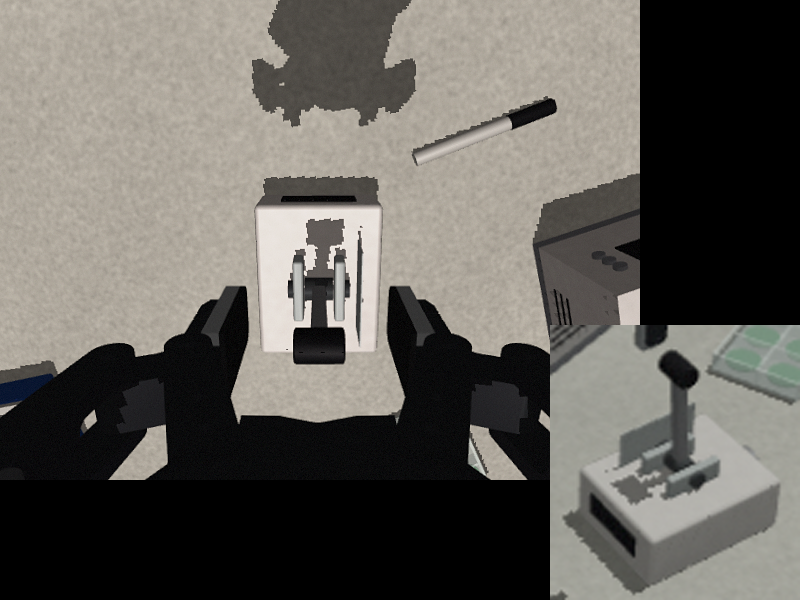

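The lever is up, with the bar at (319,345) and the hinge axle at (319,288). Comparing the bar's silhouette with what an upright cylinder would give.

```bash
python3 - <<'E'
from h import *
ux=np.array([np.cos(-.159),np.sin(-.159),0]);uy=np.array([-ux[1],ux[0],0]);h=np.array([477.8,-288.5,60])
def sil(c,th,axis,y=0):
    b=h+100*(np.sin(th)*ux+np.cos(th)*np.array([0,0,1])); a=np.linspace(0,6.28,80)
    ps=np.concatenate([b+np.outer(10*np.cos(a),ux)+np.outer(10*np.sin(a),[0,0,1])+s*uy for s in((y,) if axis else(-14,14))]); q=proj(c,ps); return q.min(0).round(1),q.max(0).round(1)
c=load('wrist'); g=c['frame'].max(2)<60
col=g[:,310:328].copy(); rows=[np.nonzero(g[300:400,u])[0] for u in (300,305,335,340)]
print('meas wrist cols300.. rows',[(r.min()+300,r.max()+300) for r in rows])
for th in(-.05,0,.05): print(th,sil(c,th,0),'center col y=0 only',sil(c,th,1))
for n,(a,b,e,f) in(('side',(380,303,404,330)),('scene',(0,0,0,0))):
    s=load(n)
    if n=='scene':
        q=proj(s,[h+[0,0,100]])[0].astype(int); a,b,e,f=q[0]-14,q[1]-12,q[0]+14,q[1]+12
    m=(s['frame'][b:f,a:e].max(2)<55).astype(np.uint8); k,l,st,ce=cv2.connectedComponentsWithStats(m); print(n,st[1:].tolist(),(ce[1:]+[a,b]).round(1).tolist())
    for th in(-.05,0,.05): lo,hi=sil(s,th,0); print(th,lo,hi,(lo+hi)/2)
# cloud-based top
p=cloud(c)[320:370,296:342].reshape(-1,3); p=p[p[:,2]>150]; d=(p-h)@ux; print('cloud',len(p),np.median(d),d.min(),d.max(),p[:,2].max())
E
```

```text
meas wrist cols300.. rows [(np.int64(328), np.int64(363)), (np.int64(328), np.int64(363)), (np.int64(328), np.int64(363)), (np.int64(328), np.int64(363))]
-0.05 (array([292.8, 332.3]), array([345.7, 369.4])) center col y=0 only (array([319.1, 332.4]), array([319.3, 369.4]))
0 (array([293. , 340.4]), array([345.5, 377.3])) center col y=0 only (array([319.1, 340.4]), array([319.2, 377.4]))
0.05 (array([293.2, 348.1]), array([345.3, 384.9])) center col y=0 only (array([319.1, 348.1]), array([319.2, 384.9]))
side [[0, 0, 6, 6, 28], [4, 8, 15, 15, 147]] [[382.2, 304.9], [391.1, 317.9]]
-0.05 [383.8 308.5] [401.1 325.2] [392.45 316.85]
0 [385.9 307.6] [403.2 324.3] [394.55 315.95]
0.05 [387.9 306.8] [405.3 323.5] [396.6  315.15]
scene [[2, 3, 22, 17, 269]] [[110.6, 265.2]]
-0.05 [100.7 256.7] [122.4 273.5] [111.55 265.1 ]
0 [101.2 258.4] [122.9 275.3] [112.05 266.85]
0.05 [101.6 260.3] [123.4 277.3] [112.5 268.8]
cloud 1738 -13.181133762330337 -19.24811606077306 0.6174447163180665 171.09732660990045
```

All three views put the lever at roughly -0.05 to -0.09 rad, so the bar slipped slightly in the pads. I'll re-grip it where it stands and carry it about 8 mm further.

{"fn": "send_rows", "kwargs": {
  "plan": [
    [-20,0,0,0,60],
    [-20,0,0,0,60],
    [-12,0,0,0,60],
    [0,0,20,0,60],
    [0,0,20,0,60],
    [0,0,20,0,60],
    [0,0,12,0,60],
    [0,0,8,0,60],
    [0,0,0,0,60],
    [0,0,0,0,30]
  ]
}}

```text
t: 8.68
ee_pos: [470.0, -287.6, 141.1]
ee_rot: [-3.142, 0.0, 2.985]
ft_force: [-0.2, -0.1, 0.6]
finger_gap: 0.473
```

{"fn": "send_rows", "kwargs": {
  "newtons": 50,
  "plan": [
    [0,0,0,0,20],
    [0,0,0,0,20],
    [0,0,0,0,20],
    [0,0,0,0,20],
    [0,0,0,0,20],
    [-2,0,0,0,20],
    [-2,0,0,0,20],
    [-2,0,0,0,20],
    [-2,0,0,0,20],
    [0,0,0,0,20]
  ]
}}

```text
t: 9.52
ee_pos: [477.4, -288.4, 142.4]
ee_rot: [3.141, -0.0, 2.985]
ft_force: [-4.7, 6.4, 8.6]
finger_gap: 0.314
```

{"fn": "send_rows", "kwargs": {
  "plan": [
    [0,0,0,0,20],
    [0,0,0,0,20],
    [0,0,0,0,60],
    [0,0,0,0,60],
    [0,0,0,0,60],
    [0,0,-20,0,60],
    [0,0,-20,0,60],
    [0,0,-20,0,60],
    [20,0,-20,0,60],
    [35,0,0,0,60]
  ]
}}

```text
t: 10.35
ee_pos: [425.4, -281.1, 223.8]
ee_rot: [-3.14, 0.004, 2.986]
ft_force: [0.4, -1.0, 1.7]
finger_gap: 0.597
```

```bash
cat > lev.py <<'E'
from h import *
ux=np.array([np.cos(-.159),np.sin(-.159),0]);uy=np.array([-ux[1],ux[0],0]);h=np.array([477.8,-288.5,60])
def sil(c,th):
    b=h+100*(np.sin(th)*ux+np.cos(th)*np.array([0,0,1])); a=np.linspace(0,6.28,80)
    q=proj(c,np.concatenate([b+np.outer(10*np.cos(a),ux)+np.outer(10*np.sin(a),[0,0,1])+s*uy for s in(-14,14)])); return (q.min(0)+q.max(0))/2
for n in('wrist','side','scene'):
    s=snap(n); q=proj(s,[h+[0,0,100]])[0].astype(int)
    w=48 if n=='wrist' else 15
    a,b=q[0]-w,q[1]-w; m=(s['frame'][b:b+2*w,a:a+2*w].max(2)<55).astype(np.uint8)
    if n=='wrist': m=cv2.morphologyEx(m,cv2.MORPH_OPEN,np.ones((15,25),np.uint8))
    k,l,st,ce=cv2.connectedComponentsWithStats(m)
    print(n,[((x[0]+x[2]/2-.5+a).round(1),(x[1]+x[3]/2-.5+b).round(1),x[4]) for x in st[1:] if x[4]>40], {t:sil(s,t).round(1).tolist() for t in(-.1,-.05,0,.05)})
print(arm.get_obs()['t'],arm.get_obs()['ee_pos'])
E
python3 lev.py
```

```text
wrist [(np.float64(319.5), np.float64(341.5), np.int32(1826))] {-0.1: [320.2, 328.0], -0.05: [320.1, 336.3], 0: [320.1, 344.4], 0.05: [320.0, 352.1]}
side [(np.float64(382.5), np.float64(303.5), np.int32(52)), (np.float64(394.0), np.float64(316.5), np.int32(146))] {-0.1: [390.3, 317.9], -0.05: [392.4, 316.9], 0: [394.5, 315.9], 0.05: [396.6, 315.1]}
scene [(np.float64(111.0), np.float64(267.0), np.int32(278))] {-0.1: [111.2, 263.5], -0.05: [111.6, 265.1], 0: [112.0, 266.9], 0.05: [112.5, 268.8]}
10.5 [ 422.34003259 -280.40726785  221.7925603 ]
```

```bash
python3 lev.py
```

```text
wrist [(np.float64(319.0), np.float64(348.5), np.int32(1821))] {-0.1: [319.8, 335.2], -0.05: [319.8, 343.6], 0: [319.7, 351.6], 0.05: [319.7, 359.3]}
side [(np.float64(384.0), np.float64(303.5), np.int32(60)), (np.float64(394.0), np.float64(316.5), np.int32(145))] {-0.1: [390.3, 317.9], -0.05: [392.4, 316.9], 0: [394.5, 315.9], 0.05: [396.6, 315.1]}
scene [(np.float64(111.5), np.float64(267.0), np.int32(278))] {-0.1: [111.2, 263.5], -0.05: [111.6, 265.1], 0: [112.0, 266.9], 0.05: [112.5, 268.8]}
10.65 [ 423.89650648 -280.47820524  220.62435236]
```

The lever is within about 0.02 rad of upright in all three views. Moving on to the cassette.

{"fn": "send_rows", "kwargs": {
  "plan": [
    [-2.5,30,-1,0,50],
    [-2.5,30,-1,0,50],
    [-2.5,30,-1,0,50],
    [-2.5,30,-1,0,50],
    [-2.5,30,-1,0,50],
    [-2.5,30,-1,0,50],
    [-2.5,30,-1,0,50],
    [-2.5,30,-1,0,50],
    [-2.5,30,-1,0,50],
    [-2.5,30,0,0,50]
  ]
}}

```text
t: 11.48
ee_pos: [495.8, 14.0, 229.5]
ee_rot: [-3.141, -0.0, 2.985]
ft_force: [0.9, -0.0, 0.4]
finger_gap: 0.5
```

{"fn": "send_rows", "kwargs": {
  "plan": [
    [-2.5,30,0,0,50],
    [-2.5,30,0,0,50],
    [-2.5,30,0,0,50],
    [-2.5,30,0,0,50],
    [-2.5,30,0,0,50],
    [-2.5,30,0,0,50],
    [-2.5,30,0,0,50],
    [-2.5,30,0,0,50],
    [-2.5,28,0,0,50],
    [0,0,0,7,50]
  ]
}}

```text
t: 12.32
ee_pos: [559.8, 278.3, 227.2]
ee_rot: [-3.141, -0.002, 2.868]
ft_force: [1.0, 0.6, 0.1]
finger_gap: 0.502
```

{"fn": "send_rows", "kwargs": {
  "plan": [
    [0,0,0,7,50],
    [0,0,0,7,50],
    [0,0,0,7,50],
    [0,0,0,7,50],
    [0,0,0,7,50],
    [0,0,0,7,50],
    [0,0,0,7,50],
    [0,0,0,7,50],
    [0,0,0,7,50],
    [0,0,0,7,50]
  ]
}}

```text
t: 13.15
ee_pos: [559.5, 274.1, 228.7]
ee_rot: [-3.141, 0.0, 1.635]
ft_force: [0.2, 0.4, 0.4]
finger_gap: 0.502
```

{"fn": "send_rows", "kwargs": {
  "plan": [
    [0,0,0,7,50],
    [0,0,0,2,50],
    [0,0,0,0,50],
    [0,0,0,0,50],
    [0,0,0,0,50],
    [0,0,0,0,50],
    [0,0,0,0,50],
    [0,0,0,0,50],
    [0,0,0,0,50],
    [0,0,0,0,50]
  ]
}}

```text
t: 13.98
ee_pos: [559.0, 273.4, 229.9]
ee_rot: [3.141, -0.0, 1.484]
ft_force: [0.1, -0.1, 0.3]
finger_gap: 0.499
```

```bash
python3 - <<'E'
from h import *
c=snap('wrist'); f=c['frame']; cv2.imwrite('pics/w3.png',f); print(arm.get_obs()['ee_pos'],np.degrees(arm.get_obs()['ee_rot']),c['P'][:3,3])
p=cloud(c)
for n,lo,hi in(('cass',126,136),('blank',96,103),('rack',37,43)):
    m=(p[...,2]>lo)&(p[...,2]<hi)&(abs(p[...,0]-520)<110)&(abs(p[...,1]-275)<70); v,u=np.nonzero(m)
    if len(u)>5:
        q=p[m]; print(n,len(u),u.min(),u.max(),v.min(),v.max(),cv2.minAreaRect(q[:,:2].astype(np.float32)),np.median(q[:,2]))
E
```

```text
[559.0431754  273.36532046 229.85156953] [ 1.79993282e+02 -3.87361696e-03  8.50220198e+01] [563.4689568  340.21493818 372.34105022]
cass 1901 312 332 178 274 ((560.5840454101562, 276.7356872558594), (59.73955154418945, 11.766792297363281), 84.62593841552734) 129.80237939448565
blank 1596 192 330 171 258 ((520.385986328125, 280.12890625), (60.58974075317383, 91.620361328125), 84.49402618408203) 99.69581073652245
rack 11821 188 352 146 250 ((520.4723510742188, 280.13671875), (85.8009262084961, 130.65554809570312), 84.4254379272461) 39.86082274745047
```

View pics/w3.png

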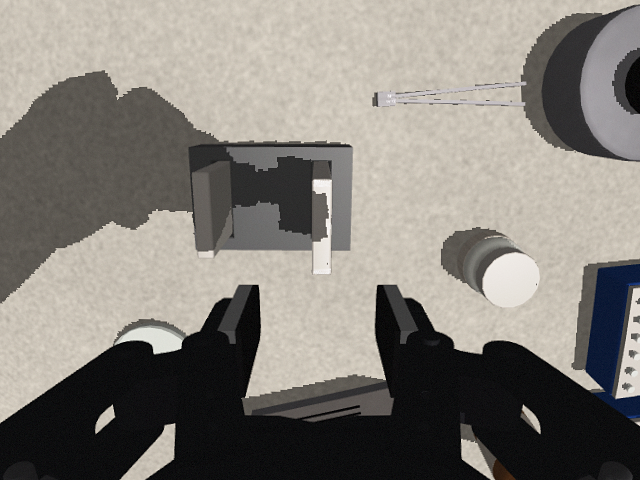

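The wrist view shows the cassette's top edge at (322,225), 60 x 12 mm at z 130, centre (560.6,276.7), long axis at 84.5°. The dark blank is to its left. The rack geometry agrees to 0.5 mm. Descending to grip.

{"fn": "send_rows", "kwargs": {
  "newtons": 60,
  "plan": [
    [3.3,1.3,0,0.5,50],
    [0,0,20,0,50],
    [0,0,20,0,50],
    [0,0,20,0,50],
    [0,0,20,0,50],
    [0,0,20,0,50],
    [0,0,20,0,50],
    [0,0,13,0,50],
    [0,0,0,0,50],
    [0,0,0,0,40]
  ]
}}

```text
t: 14.87
ee_pos: [560.4, 276.5, 96.7]
ee_rot: [-3.141, 0.0, 1.475]
ft_force: [-0.4, 0.7, 0.7]
finger_gap: 0.401
```

{"fn": "send_rows", "kwargs": {
  "plan": [
    [0,0,0,0,30],
    [0,0,0,0,20],
    [0,0,0,0,10],
    [0,0,0,0,5],
    [0,0,0,0,5],
    [0,0,0,0,5],
    [0,0,0,0,5],
    [0,0,0,0,5],
    [0,0,0,0,5],
    [0,0,0,0,5]
  ]
}}

```text
t: 15.7
ee_pos: [561.4, 276.9, 98.5]
ee_rot: [3.139, -0.001, 1.475]
ft_force: [-0.3, -0.4, 6.9]
finger_gap: 0.13
```

{"fn": "send_rows", "kwargs": {
  "plan": [
    [0,0,-6,0,5],
    [0,0,-6,0,5],
    [0,0,-8,0,5],
    [0,0,-10,0,5],
    [0,0,-15,0,5],
    [0,0,-20,0,5],
    [0,0,-25,0,5],
    [0,0,-25,0,5],
    [0,0,-25,0,5],
    [0,0,-15,0,5]
  ]
}}

```text
t: 16.53
ee_pos: [560.8, 276.6, 255.7]
ee_rot: [3.139, -0.002, 1.475]
ft_force: [0.5, 0.2, 0.1]
finger_gap: 0.129
```

```bash
python3 - <<'E'
from h import *
print(arm.get_obs()['ee_pos'],arm.get_obs()['finger_gap'])
H=np.zeros((480,640,3),np.uint8)
for i,(n,(a,b,e,f)) in enumerate((('scene',(225,215,345,300)),('side',(280,235,375,290)))):
    c=snap(n); p=cloud(c)[b:f,a:e]; m=(abs(p[...,2]-120)<5)&(abs(p[...,0]-550)<110)&(abs(p[...,1])<110)
    cn=max(cv2.findContours(m.astype(np.uint8),0,2)[0],key=cv2.contourArea).reshape(-1,2)+[a,b]
    q=onplane(c,cn,120)[:,:2].astype(np.float32); print(n,cv2.minAreaRect(q))
    g=cv2.resize(c['frame'][b:f,a:e],None,fx=4,fy=4,interpolation=2); H[i*240:i*240+min(240,g.shape[0]),:g.shape[1]]=g[:240]
cv2.imwrite('pics/slot.png',H)
E
```

```text
[560.78925548 276.63627686 255.68769856] 0.12940360414288
scene ((558.2653198242188, -12.551109313964844), (153.61703491210938, 142.4492645263672), 9.599870681762695)
side ((550.6593627929688, -10.467910766601562), (156.78627014160156, 146.7627410888672), 9.534793853759766)
```

View pics/slot.png

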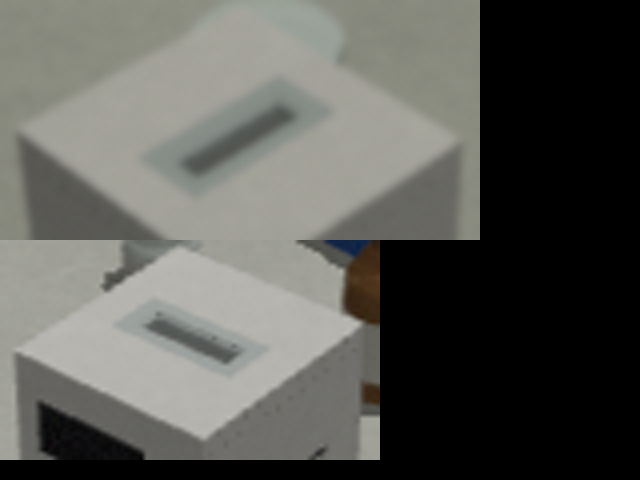

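The slot sits in its frame at about scene (285,250) and side (328,259), with the reader yaw about 9.5°. Moving the cassette past the reader, to its -y side, so the wrist camera can see the slot.

{"fn": "send_rows", "kwargs": {
  "plan": [
    [-20,2.5,0,0,5],
    [-29,3.5,0,0,5],
    [-29,3.5,0,0,5],
    [-29,3.5,0,0,5],
    [-29,3.5,0,0,5],
    [-29,3.5,0,0,5],
    [-29,3.5,0,0,5],
    [-29,3.5,0,0,5],
    [-29,3.5,0,0,5],
    [-29,3.5,0,0,5]
  ]
}}

```text
t: 17.47
ee_pos: [567.1, -7.8, 250.7]
ee_rot: [-3.14, 0.0, 1.475]
ft_force: [0.4, -0.1, -0.8]
finger_gap: 0.129
```

{"fn": "send_rows", "kwargs": {
  "plan": [
    [-29,3.5,0,0,5],
    [-29,3.5,0,0,5],
    [-25,3.5,0,0,5],
    [-10,0,0,0,5],
    [0,0,0,-5,5],
    [0,0,0,-5,5],
    [0,0,0,-5,5],
    [0,0,0,0,5],
    [0,0,0,0,5],
    [0,0,0,0,5]
  ]
}}

```text
t: 18.3
ee_pos: [569.0, -99.6, 251.4]
ee_rot: [-3.141, -0.0, 1.734]
ft_force: [-0.6, 0.1, -0.4]
finger_gap: 0.132
```

```bash
python3 - <<'E'
from h import *
for n,uv in(('scene',(284.7,249.5)),('side',(328,259.2))): print(n,onplane(load(n),[uv],120))
c=snap('wrist'); f=c['frame']; cv2.imwrite('pics/w4.png',f); o=arm.get_obs(); print(o['t'],o['ee_pos'],np.degrees(o['ee_rot']),o['finger_gap'])
p=cloud(c); m=abs(p[...,2]-120)<4; m&=(abs(p[...,0]-550)<110)&(abs(p[...,1])<110); q=p[m]; print(len(q),cv2.minAreaRect(q[:,:2].astype(np.float32)),np.median(q[:,2]))
print(proj(c,[[555,-11,120]]))
E
```

```text
scene [[559.14085485 -11.37346779 120.        ]]
side [[553.70935587  -9.97529881 120.        ]]
18.35 [569.08852189 -99.67562695 251.53098114] [-1.79979803e+02 -8.70995925e-03  9.94032315e+01] 0.1294159049115476
42000 ((555.395263671875, -19.27796173095703), (151.0950469970703, 116.32788848876953), 9.35124683380127) 119.85509747368835
[[320.46795883  82.36755609]]
```

View pics/w4.png

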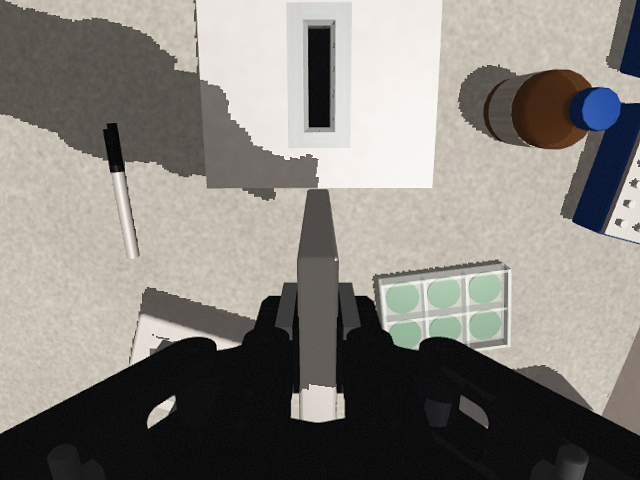

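The wrist view shows the slot mouth at rows 20–132, cols 303–335, and the cassette hanging below with its foot's near edge at about row 190, cols 307–329. Measuring both in this same view.

```bash
cat > slot.py <<'E'
from h import *
c=load('wrist'); f=c['frame']; o=arm.get_obs()
g=cv2.cvtColor(f,cv2.COLOR_BGR2GRAY); print('profile row75',g[75,285:355:2].tolist()); print('col320',g[0:155:4,320].tolist())
for t in(60,140,180):
    m=(g<t).astype(np.uint8)
    w=np.zeros_like(m); w[8:145,292:347]=m[8:145,292:347]
    k,l,st,ce=cv2.connectedComponentsWithStats(w); i=1+st[1:,4].argmax()
    cn=cv2.findContours((l==i).astype(np.uint8),0,1)[0][0].reshape(-1,2)
    for z in(120,108): q=onplane(c,cn,z)[:,:2].astype(np.float32); r=cv2.minAreaRect(q); print(t,z,st[i],[np.round(x,2) for x in r])
p=cloud(c); R0=R.from_euler('xyz',o['ee_rot']).as_matrix()
b=p[180:390,290:345].reshape(-1,3); L=(b-o['ee_pos'])@R0; L=L[(abs(L[:,1])<12)&(L[:,0]>20)&(L[:,0]<40)&(L[:,2]>-30)]
print('front face tool xyz',len(L),np.median(L,0),L.min(0),L.max(0))
for a in(-15,10,40,60,75): s=L[abs(L[:,2]-a)<6]; print(a,len(s),np.median(s,0).round(2),s[:,1].min().round(2),s[:,1].max().round(2))
E
python3 slot.py
```

```text
profile row75 [233, 218, 217, 215, 215, 218, 218, 214, 215, 193, 181, 191, 7, 17, 13, 17, 14, 13, 15, 19, 13, 17, 34, 143, 135, 185, 223, 223, 223, 225, 222, 221, 219, 235, 240]
col320 [236, 215, 212, 215, 211, 162, 164, 56, 14, 11, 17, 13, 16, 14, 17, 14, 15, 15, 15, 16, 15, 13, 13, 13, 16, 18, 13, 14, 17, 14, 13, 13, 152, 211, 224, 226, 223, 238, 239]
60 120 [ 308   28   22   99 2119] [array([553.38,  -8.53]), array([13.06, 59.04]), np.float64(9.65)]
60 108 [ 308   28   22   99 2119] [array([553.23,  -7.44]), array([13.63, 61.63]), np.float64(9.65)]
140 120 [ 308   21   27  110 2637] [array([554.81,  -7.46]), array([16.34, 65.56]), np.float64(9.08)]
140 108 [ 308   21   27  110 2637] [array([554.72,  -6.33]), array([17.06, 68.43]), np.float64(9.08)]
180 120 [ 303   20   33  112 3106] [array([553.64,  -7.72]), array([19.63, 66.83]), np.float64(9.55)]
180 108 [ 303   20   33  112 3106] [array([553.5 ,  -6.59]), array([20.49, 69.76]), np.float64(9.55)]
front face tool xyz 2408 [29.63691021 -1.22085605  7.31381273] [ 20.1767291  -11.57204373 -29.97975488] [ 30.29565654  11.61589181 133.45537994]
-15 396 [ 29.68  -1.37 -15.45] -7.36 4.55
10 245 [29.67 -1.17  9.61] -7.39 4.64
40 143 [29.64 -1.13 39.98] -7.32 4.63
60 106 [29.66 -1.58 59.43] -7.13 4.42
75 88 [29.65 -1.32 74.75] -7.27 4.67
```

{"fn": "send_rows", "kwargs": {
  "plan": [
    [0,0,0,-0.15,5],
    [20,0,0,0,5],
    [25,0,0,0,5],
    [25,0,0,0,5],
    [18,0.7,0,0,5],
    [5.6,0.7,0,0,5],
    [0,0,10,0,5],
    [0,0,15,0,5],
    [0,0,9,0,5],
    [0,0,0,0,5]
  ]
}}

```text
t: 19.18
ee_pos: [554.1, -8.3, 214.9]
ee_rot: [-3.138, -0.001, 1.738]
ft_force: [0.3, -0.3, -1.0]
finger_gap: 0.131
```

{"fn": "send_rows", "kwargs": {
  "plan": [
    [0,0,0,0,5],
    [0,0,0,0,5],
    [0,0,0,0,5],
    [0,0,0,0,5],
    [0,0,0,0,5],
    [0,0,0,0,5],
    [0,0,0,0,5],
    [0,0,0,0,5],
    [0,0,0,0,5],
    [0,0,0,0,5]
  ]
}}

```text
t: 20.02
ee_pos: [554.8, -7.4, 217.7]
ee_rot: [-3.142, -0.0, 1.74]
ft_force: [0.7, 0.5, -1.4]
finger_gap: 0.134
```

```bash
python3 - <<'E'
from h import *
c=snap('wrist'); f=c['frame']; o=arm.get_obs(); print(o['t'],o['ee_pos'],np.degrees(o['ee_rot']),o['ft_force'])
s=snap('side');S=snap('scene')
k=lambda c,x,y,w,h:cv2.resize(c['frame'][y:y+h,x:x+w],(400,300),interpolation=2)
H=np.zeros((600,800,3),np.uint8); H[:300,:400]=k(s,278,205,100,75); H[:300,400:]=k(S,235,200,100,75); H[300:,:400]=k(c,240,150,160,120); H[300:,400:]=k(c,0,0,640,480)
cv2.imwrite('pics/m5.png',H)
E
```

```text
20.0667 [554.84362387  -7.46395347 217.76709312] [-1.79998075e+02  1.06073894e-03  9.96702934e+01] [-0.70715599 -0.34845482 -0.99313713]
```

View pics/m5.png

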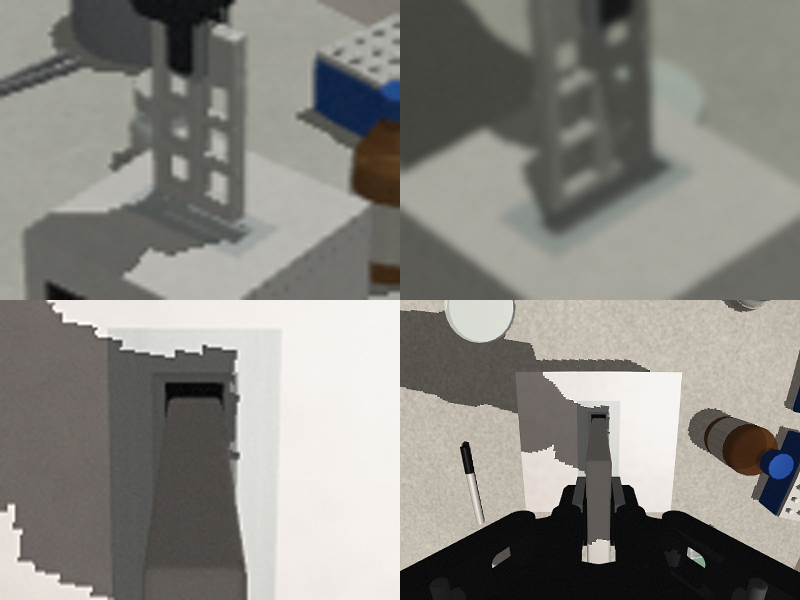

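The windows are visible, so this is the right plate. The foot is centred across the slot, with slot cols 165–224 and foot cols 168–223 in the lower-left crop. Checking along the slot's length numerically.

```bash
python3 - <<'E'
from h import *
c=load('wrist'); o=arm.get_obs(); R0=R.from_euler('xyz',o['ee_rot']).as_matrix()
px=lambda x,y:(240+x/2.5-.3,150+(y-300)/2.5-.3)
foot=189.2
T=lambda uv,z:((onplane(c,[uv],z)-o['ee_pos'])@R0)[0].round(2)
print('slot far edge dark (z117)',T(px(194,383),117),'mouth edge z120',T(px(194,374),120))
print('slot L/R z117',T(px(165,390),117),T(px(224,390),117))
for z in(128,130,132): print('foot',z,T(px(195,398),z),T(px(168,399),z),T(px(223,399),z))
b=cloud(c)[185:300,270:350].reshape(-1,3); L=(b-o['ee_pos'])@R0; L=L[(abs(L[:,1])<12)&(L[:,0]>27)&(L[:,0]<32)]
print(np.median(L,0),L.max(0)); f=L[L[:,2]>70]; print(f[:,1].min(),f[:,1].max(),L[L[:,2]<90][:,2].max())
E
```

```text
slot far edge dark (z117) [ 30.9   -1.37 100.75] mouth edge z120 [33.45 -1.37 97.75]
slot L/R z117 [ 29.26  -8.17 100.75] [ 29.25   5.67 100.75]
foot 128 [29.17 -1.15 89.75] [28.94 -7.21 89.75] [28.94  5.14 89.75]
foot 130 [29.49 -1.15 87.75] [29.27 -7.16 87.75] [29.27  5.08 87.75]
foot 132 [29.82 -1.15 85.75] [29.61 -7.11 85.75] [29.6   5.03 85.75]
[29.61699088 -1.20109049 -4.63444023] [ 30.30678794  11.87700481 108.02366829]
-11.987140055255484 11.87700481460835 87.74892742720651
```

{"fn": "send_rows", "kwargs": {
  "plan": [
    [0.3,-0.2,0,0,5],
    [0,0,2.5,0,5],
    [0,0,2.5,0,5],
    [0,0,2.5,0,5],
    [0,0,2.5,0,5],
    [0,0,2.5,0,5],
    [0,0,2.5,0,5],
    [0,0,2.5,0,5],
    [0,0,0,0,5],
    [0,0,0,0,5]
  ]
}}

```text
t: 21.0
ee_pos: [554.5, -7.2, 200.2]
ee_rot: [-3.141, 0.0, 1.74]
ft_force: [-0.3, -0.7, -0.7]
finger_gap: 0.133
```

{"fn": "send_rows", "kwargs": {
  "plan": [
    [0,0,2.5,0,5],
    [0,0,2.5,0,5],
    [0,0,2.5,0,5],
    [0,0,2.5,0,5],
    [0,0,2.5,0,5],
    [0,0,2.5,0,5],
    [0,0,0,0,5],
    [0,0,0,0,5],
    [0,0,0,0,5],
    [0,0,0,0,5]
  ]
}}

```text
t: 21.83
ee_pos: [554.7, -7.2, 185.4]
ee_rot: [3.141, 0.0, 1.739]
ft_force: [0.7, -0.3, -0.7]
finger_gap: 0.134
```

The foot is through the slot with no contact force. Continuing down.

{"fn": "send_rows", "kwargs": {
  "plan": [
    [0,0,2.5,0,5],
    [0,0,2.5,0,5],
    [0,0,2.5,0,5],
    [0,0,2.5,0,5],
    [0,0,2.5,0,5],
    [0,0,2.5,0,5],
    [0,0,2.5,0,5],
    [0,0,2.5,0,5],
    [0,0,2.5,0,5],
    [0,0,2.5,0,5]
  ]
}}

```text
t: 22.67
ee_pos: [554.6, -7.2, 160.0]
ee_rot: [-3.142, -0.0, 1.739]
ft_force: [0.3, 0.1, -1.3]
finger_gap: 0.13
```

{"fn": "send_rows", "kwargs": {
  "plan": [
    [0,0,2.5,0,5],
    [0,0,2.5,0,5],
    [0,0,2.5,0,5],
    [0,0,2.5,0,5],
    [0,0,2.5,0,5],
    [0,0,0,0,5],
    [0,0,0,0,5],
    [0,0,0,0,5],
    [0,0,0,0,5],
    [0,0,0,0,5]
  ]
}}

```text
t: 23.5
ee_pos: [554.7, -7.2, 147.9]
ee_rot: [3.141, 0.0, 1.739]
ft_force: [0.0, 0.5, -1.2]
finger_gap: 0.132
```

```bash
python3 - <<'E'
from h import *
c=snap('wrist'); s=snap('side');S=snap('scene'); o=arm.get_obs(); print(o['t'],o['ee_pos'],np.degrees(o['ee_rot']),o['ft_force'],o['qvel'].round(3))
p=cloud(s)[180:270,300:360].reshape(-1,3); q=p[(abs(p[:,0]-554)<25)&(abs(p[:,1]+8)<40)&(p[:,2]>165)&(p[:,2]<190)]
print('top z',np.sort(q[:,2])[-8:].round(1))
b=cloud(c).reshape(-1,3);R0=R.from_euler('xyz',o['ee_rot']).as_matrix(); L=(b-o['ee_pos'])@R0; L=L[(abs(L[:,1]+1.3)<5)&(L[:,0]>20)&(L[:,0]<32)]; print('rail top tool z',np.percentile(L[:,2],[0,1,5]), 'world',o['ee_pos'][2]-L[:,2].min())
k=lambda c,x,y,w,h:cv2.resize(c['frame'][y:y+h,x:x+w],(400,300),interpolation=2)
H=np.zeros((600,800,3),np.uint8); H[:300,:400]=k(s,278,185,132,99); H[:300,400:]=k(S,225,180,132,99); H[300:,:400]=k(s,180,180,320,240); H[300:,400:]=k(c,0,0,640,480)
cv2.imwrite('pics/m6.png',H)
E
python3 - <<'E'
import runpy,sys
sys.path.insert(0,'.')
import os; os.chdir('.')
src=open('lev.py').read().replace("'wrist','side'","'side'"); exec(src)
E
```

```text
23.65 [554.63087032  -7.19107342 147.87402125] [1.79990900e+02 2.56268392e-03 9.96685739e+01] [-0.17006965 -0.17224071 -0.75112846] [ 0.001 -0.002 -0.001  0.     0.001 -0.   ]
top z [188.3 188.4 188.7 189.3 189.4 189.4 189.4 189.8]
rail top tool z [-33.09656707 -32.61635373 -32.16326011] world 180.97058831597764
side [(np.float64(394.0), np.float64(316.5), np.int32(146))] {-0.1: [390.3, 317.9], -0.05: [392.4, 316.9], 0: [394.5, 315.9], 0.05: [396.6, 315.1]}
scene [(np.float64(111.5), np.float64(267.5), np.int32(178))] {-0.1: [111.2, 263.5], -0.05: [111.6, 265.1], 0: [112.0, 266.9], 0.05: [112.5, 268.8]}
23.75 [554.60218943  -7.21687217 147.80003965]
```

View pics/m6.png

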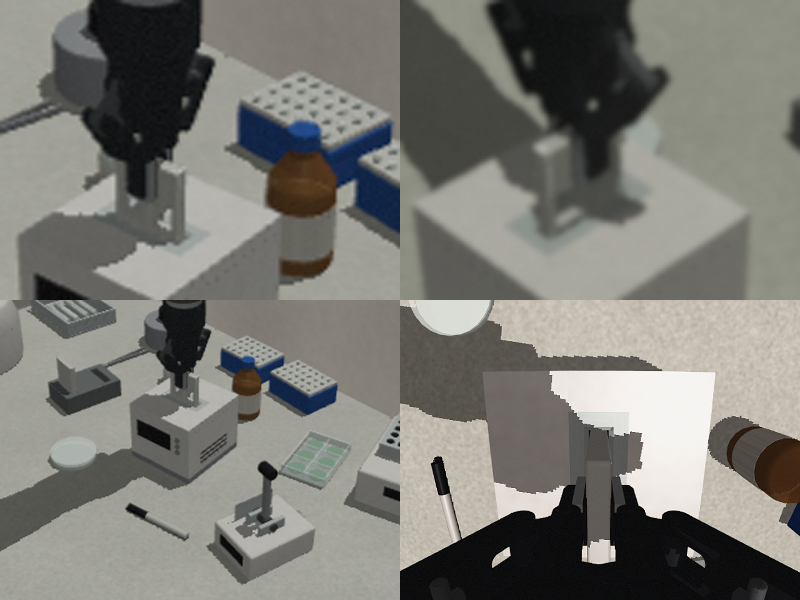

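The cassette is half inside and held, its top at z≈180.5 and so its foot at z≈60. Contact force is under 1.5 N, the lever is upright, and the blank is still in the rack. Handing in.

```bash
python3 -c "
from bench import arm
print(arm.close_job())"
```

```text
the job is handed in; nothing more can be done
None
```

The lever is upright and the windowed cassette is held half-way into the reader's slot. I handed the job in at about 24 s; `close_job` gives no verdict.

- **Lever:** On the first move the bar slipped in the fingers, and the cameras showed it short of upright by about 0.05 to 0.09 rad. I re-gripped it and moved it about 8 mm further. After that all three cameras put it between 0 and -0.02 rad. At the end the side camera agreed; the scene camera's last reading was slightly past upright and noisier.
- **Cassette:** I lifted it by its top rail and lined it up with the slot using the wrist camera. It went in with never more than about 1.5 N measured between steps. At the end its top was at about 180.5 mm, so its foot is near 60 mm, well clear of the reader's floor at 12 mm. It was held still.
- **One disagreement:** The side camera's depth gave the cassette top as about 189 mm. I put that down to the gripper's fingers being in the same region and relied on the wrist camera and the gripping height instead, which agree.
- **Other items:** The last pictures show the blank still in its pocket and the other loose things where they started. The jar and forceps were mostly hidden there, but I went nowhere near them.

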